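# Load the strainer slide and click it home under the drain spout

## Task

Build up the three-stage strainer: stand the medium steel cup inside the large cup on the sliding carriage and let go of it, then stand the small cup inside the medium one, all upright and down on the floor of the cup outside. Then take the carriage by its upright black handle and slide it along its rail towards the spout until the ball detent clicks into its notch under the spout, and finish there, still gripping the handle with the carriage at rest in the notch. Leave the other things on the bench where they are.

Things in the scene. Friction and masses are not known exactly. Their poses are not given: they have to be found in the camera images.
- medium_cup: Loose open round cup of plain steel with small dark perforations, the wider and lower of the two loose cups: 60 mm high, outer diameter 50 mm, straight, wall 3 mm, floor 4 mm thick, 90 g. Origin at the centre of its underside, z up its axis. Starts upright on the bench, to the left of the rail; the two loose cups may have changed places.
- small_cup: Loose open round cup of plain steel with small dark perforations, the narrower and taller of the two loose cups: 80 mm high, outer diameter 35 mm, straight, wall 3 mm, floor 4 mm thick, 70 g. Origin at the centre of its underside, z up its axis. Starts upright on the bench, to the left of the rail.
- cup_floor (a point): Centre of the inner floor of the large steel cup, which is fixed on the carriage; 61 mm above the bench. That cup's rim is 36 mm above this point; outer diameter 70 mm at the rim, 66 mm at the foot, wall 3 mm. y axis: along the rail, the way the carriage slides towards the spout; z up. Once nested, the medium cup's rim is 24 mm above the large one's, the small one's 24 mm above the medium one's.
- grip (a point): Middle of the carriage's upright black handle, 75 mm above the bench: a post 16 mm along the rail (grip it across this) and 24 mm across the rail, top 95 mm above the bench, joined to the carriage by a level bar 45 to 55 mm high. It stands on the robot's side, 120 mm from the large cup's axis at right angles to the rail. Axes: y along the rail towards the spout, z up.
- carriage: The sliding carriage (with large cup and handle): aluminium deck 110 x 90 mm, its top 57 mm above the bench, on two rods. It slides 0.25 m from the rail's right end (robot's view) to the left and starts within 30 mm of the right end. Friction 1 to 2 N. Origin at bench height below the large cup's axis; y along the rail towards the spout, x away from the robot, z up.
- notch (a point): Where cup_floor is when the ball sits in the notch: straight below the spout outlet; y along the rail. 0.12 to 0.20 m from the carriage's start; the notch itself is hidden under the carriage. The ball meets a ridge about 14 mm before the notch, crests it 7 mm before (push about 12 N in all), then drops in; a like ridge follows behind, so the ball pulls to the middle from within 7 mm either side.
- station: The drain station, fixed: a steel spout pipe of 16 mm diameter on a column that stands 115 mm behind the rail's middle line (away from the robot). Outlet 176 mm above the bench, over the notch; top of the pipe 216 mm. Origin 12 mm above the bench at the notch, z up, y along the rail.
- nut_tin: Bystander, to be left alone: open tin with ribbed sides, 71 mm wide, 80 mm high, stands behind the loose cups. Origin at its underside.
- pipe_nipple: Bystander, to be left alone: brass pipe fitting, 38 mm high. Origin at its underside.
- spanner_b: Bystander, to be left alone: combination spanner lying near the front edge of the bench. Origin at its underside.
- bolt_a: Bystander, to be left alone: bolt, 53 mm high, standing right of the rail. Origin at its underside.
- spring_clamp: Bystander, to be left alone: black spring clamp lying right of the rail. Origin at its underside.
There are look-alikes about, which are no part of the job. Leave any green or red look-alike of the small_cup alone.

How it is judged (in metres and radians):
On the way, in this order (a step that is already met when the one before it is completed fails the run):
1. the medium cup stands in the large cup on the carriage, let go (z of medium_cup in the frame of cup_floor between -0.004 and 0.005 m and horizontal distance between medium_cup and cup_floor below 0.009 m and angle between medium_cup's own z axis and vertical below 0.15 rad and contact force between the fingers and medium_cup below 0.05 N), for 0.2 s.
2. the small cup stands in the medium cup, let go, the medium cup still in the large one (z of medium_cup in the frame of cup_floor between -0.004 and 0.005 m and horizontal distance between medium_cup and cup_floor below 0.009 m and angle between each of medium_cup, small_cup's own z axis and vertical below 0.15 rad and z of small_cup in the frame of medium_cup between 0 and 0.009 m and horizontal distance between small_cup and medium_cup below 0.009 m and contact force between the fingers and small_cup below 0.05 N), for 0.2 s.
3. the carriage is in the notch with the cups nested (z of medium_cup in the frame of cup_floor between -0.004 and 0.005 m and horizontal distance between medium_cup and cup_floor below 0.009 m and angle between each of medium_cup, small_cup's own z axis and vertical below 0.15 rad and z of small_cup in the frame of medium_cup between 0 and 0.009 m and horizontal distance between small_cup and medium_cup below 0.009 m and y of cup_floor in the frame of notch between -0.0025 and 0.0025 m), for 0.2 s.
At the end, for the whole second after the job is handed in: Carriage at rest within 2.5 mm of the notch; fingers grip its handle (over 1.5 N) and touch no loose cup; medium cup stands in the large one and small one in the medium one, upright within 0.15 rad, on the floor below within 5 mm, centred within 9 mm (all of step 3 and contact force between the fingers and medium_cup below 0.05 N and contact force between the fingers and small_cup below 0.05 N and contact force between the fingers and carriage above 1.5 N and distance between the grasp point and grip below 0.045 m and linear speed of carriage below 0.01 m/s); the arm keeps its last pose, push and grip.
It fails at once if a bystander is moved by more than 30 mm (distance of any of nut_tin, pipe_nipple, spanner_b, bolt_a, spring_clamp from where it was at the start of the episode above 0.03 m).
It also fails if it takes over 72 s, if anything falls off the work surface, if the arm or the gripper's body presses on something with over 40 N, if the wrist force passes 120 N, or if a joint passes its speed limit or range.

## Robot

A 6-joint arm with a two-finger parallel gripper is mounted at the origin on a cart in front of the work surface, level with it; the furniture and walls round the work are solid. World frame = base frame: x ahead of the robot, y to its left, z up, the work surface at z = 0. Lengths are in mm, angles in degrees, forces in N, time in s.
With the tool pointing down it reaches from about 300 to 850 mm from the base axis. Payload 4.2 kg.
Tool frame: the origin (TCP) lies at the very end of the fingers, on their centre line; the grasp point (between the pads) lies 19 mm behind it; z points along the fingers, y is the line along which they close (so a half turn about z gives the same grasp; the last joint's range is limited). The gripper opens to 91 mm and grips with 3 to 60 N. Pads are 32 mm wide; open, the fingers measure 118 mm over their backs; the gripper's body (76 mm by 178 mm) begins 60 mm behind the grasp point.
Start: joints at [-66.807, 18.312, 89.639, -0, 72.044, -1.146], TCP at [236.985, -523.91, 213.976] pointing down, gripper open.
Joint ranges: [-177.97, 177.97], [-48.28, 115.42], [12.27, 149.76], [-77.06, 257.06], [2.81, 150.46], [-146.56, 146.56]. Speed limits (degrees/s): [147.25, 147.25, 180, 180, 180, 180].

## Interface

Orientations are given as [roll, pitch, yaw] about the fixed x, y, z axes, in that order (R = Rz(yaw) Ry(pitch) Rx(roll)).
In Python, from workcell import * gives the robot as it stands.
- The arm moves only by the tool move_arm, never from a script. Its argument "motion" is a list of rows, each a list of 3 entries, a list of its own where there are three numbers: the finger opening in mm, from 0 to 91.2, then the shift along the world's x, y, z in units of 25 mm (1.0 is 25 mm), then the turn, a rotation vector about the world's x, y, z in units of 4 degrees (1.0 is 4 degrees). In form: [[grip, [x, y, z], [ax, ay, az]], ...]. A call has 1 to 20 rows; each row shifts and turns the commanded pose from where the row before left it; what a row does not reach is not made up. A row lasts 1/12 s, in which the tool goes at most 41.7 mm and 7.16 degrees, less where a joint would pass 70% of its speed; a pose out of reach is approached as far as the arm can. A call with a number of a shift or a turn outside -1 to 1 is refused whole. A call with a gripper value outside its range is refused whole. The fingers move at their own pace and stop on an object; "grip_force" is the grip in N (left out, the last holds). Time passes only in rows, so rows that do not move let the fingers close. It gives the time, the measured TCP pose, the force, the opening and the grip force at its end, in the units of the state.
- state(): the state, without advancing time (a new reading comes with each control period).
- grab_frame(name): name is "scene" or "top" or "wrist"; returns the picture (420x560x3 uint8, blue, green, red); there is no depth.
- camera_info(name): a dict with "fx", "fy", "cx", "cy" (pixels), "k1" (the pictures are not rectified: a ray, as slopes to the right and down, at radius r is drawn at 1 + k1 r^2 times it, then the intrinsics apply), "rvec" (rotation vector, rad) and "tvec" (3), from world to camera coordinates, as OpenCV has them. Camera axes: x right, y down, z forward; pixel columns grow to the right and rows downward; lengths in mm; the calibration is good to about 2 mm. A picture is of the moment at which its call begins: read the wrist's pose just before it. camera_info takes no time and is no camera call; for the wrist camera it gives the pose at the moment of the call.
- job_done(): hands the job in; it is judged then, once.
The state is a dict: "time_s": time; "qpos": joint angles; "qvel": joint speeds; "effort": joint torques, N m; "ee_pos": TCP position; "ee_rot": TCP orientation; "force": force on the tool from outside, world axes, zero at the start; "torque": the same for the moment, N m; "gripper_width": finger opening in mm; "gripper_force": force on a finger pad.
Only numpy, scipy, OpenCV 4.12 (cv2) and the standard library are available. Lean on these libraries where they do the work, as an engineer would, in place of code of your own. Each camera call takes 0.05 s, during which the arm holds its last target. There are 200 camera calls.

## Working session

There is one attempt and no reset: what is moved stays moved. The work goes in short steps, Python scripts to look and compute and a tool call to move; the robot and the scene stay as the last step left them, time stands still between calls to the robot, and variables do not carry over. Pictures are saved under pics/ and viewed, at most 10 in all, crops included, and the job is handed in when it is done.

Besides the shell and the picture viewer there is one more tool, called after ">>>" by a JSON object that holds its "method" and its "body", one argument or row to a line. move_arm: Moves the arm, as the interface text tells. Shifts and turns lie within -1 to 1; 1 stands for 25 mm of shift or 4 degrees of turn. Its arguments: {"type":"object","properties":{"motion":{"type":"array","items":{"type":"array"}},"grip_force":{"type":"number"}},"required":["motion"]}

```bash
ls; mkdir -p pics; cat > h.py <<'E'
from workcell import *
import numpy as np, cv2
def ray(name,uv,ci=None):
    c=ci or camera_info(name)
    R,_=cv2.Rodrigues(np.array(c["rvec"],float)); t=np.array(c["tvec"],float).ravel()
    d=np.array([(uv[0]-c["cx"])/c["fx"],(uv[1]-c["cy"])/c["fy"]]); s=d.copy()
    for _ in range(20): s=d/(1+c["k1"]*(s@s))
    return -R.T@t, R.T@np.array([s[0],s[1],1.])
def onz(name,uv,z,ci=None):
    o,d=ray(name,uv,ci); return (o+d*(z-o[2])/d[2]).round(1)
def proj(name,p,ci=None):
    c=ci or camera_info(name)
    R,_=cv2.Rodrigues(np.array(c["rvec"],float)); q=R@np.array(p,float)+np.array(c["tvec"],float).ravel()
    s=q[:2]/q[2]; s=s*(1+c["k1"]*(s@s)); return (s*[c["fx"],c["fy"]]+[c["cx"],c["cy"]]).round(1)
E
python3 - <<'E'
from h import *
for n in("scene","top"):
    cv2.imwrite(f"pics/{n}0.png",grab_frame(n)); c=camera_info(n); o,d=ray(n,(280,210)); print(n,o.round(),d.round(2),c["fx"],c["k1"])
print(state())
E
```

```text
pics
scene [-25. 593. 801.] [ 0.52 -0.56 -0.64] 426.2863597701089 0.016438574995908825
top [ 274.  -29. 1471.] [ 0.19 -0.01 -0.98] 520.6392360106836 -0.14918504878210725
{'time_s': 0.1, 'qpos': array([-6.68091791e+01,  1.83478856e+01,  8.96996811e+01, -2.49525146e-03,
        7.20440484e+01, -1.14569061e+00]), 'qvel': array([-0.06809536, -0.02088034, -0.28454274, -0.07250139,  0.02425609,
       -0.00125014]), 'effort': array([ 2.74403565e-04, -4.13331521e+01, -2.32509989e+01,  7.28624873e-02,
        4.22004447e-02, -4.47728485e-05]), 'ee_pos': array([ 236.76541146, -523.49187824,  213.20348813]), 'ee_rot': array([-1.79908356e+02,  5.40190444e-04,  2.43372831e+01]), 'force': array([0.17534531, 0.54016097, 0.09757249]), 'torque': array([0.03217754, 0.04476729, 0.01021419]), 'gripper_force': 0.0, 'gripper_width': 91.36750846619036}
```

View pics/scene0.png

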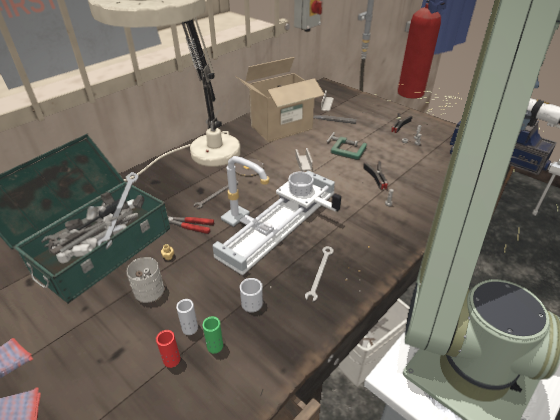

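View pics/top0.png

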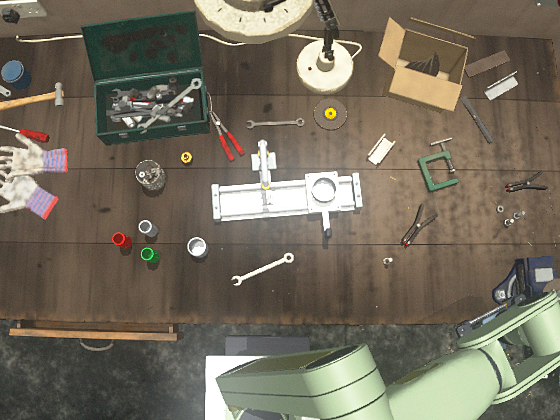

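The top view shows the large cup near (323,188), the handle (326,228), the spout tip (266,185), the medium cup (197,246) and the small cup (147,228). The green and red look-alikes are at (149,255) and (121,240).

```bash
python3 - <<'E'
from h import *
im=cv2.imread("pics/top0.png"); 
a=cv2.resize(im[205:275,100:220],None,fx=5,fy=5,interpolation=cv2.INTER_CUBIC)[:, :600]
b=cv2.resize(im[130:250,205:365],None,fx=5,fy=5,interpolation=cv2.INTER_CUBIC)
cv2.imwrite("pics/b.png",b)
for n,uv,z in [("med rim",(197,243),60),("small rim",(146,226),80),("cup rim",(323,187),97),("handle",(327,232),95),("spout",(267,185),176),("railL",(215,203),40),("railR",(358,190),40)]: print(n,onz("top",uv,z))
E
```

```text
med rim [455.2 182.3  60. ]
small rim [498.  321.2  80. ]
cup rim [ 605.7 -160.7   97. ]
handle [ 482.6 -170.    95. ]
spout [591.   -9.7 176. ]
railL [571.4 138.2  40. ]
railR [ 611.5 -265.6   40. ]
```

View pics/b.png

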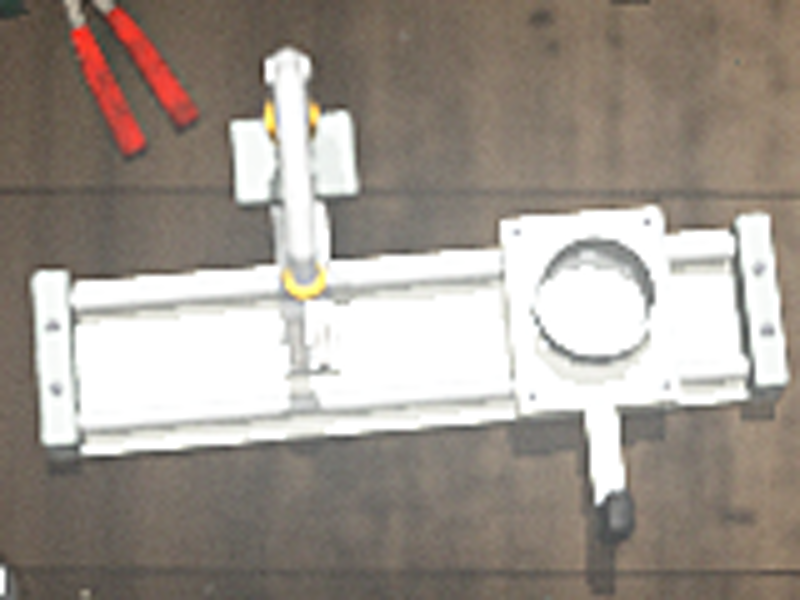

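>>> {"method": "move_arm", "body": {
  "motion": [
    [91,[0.85,0.95,0.2],[0,0,-0.3]],
    [91,[0.85,0.95,0.2],[0,0,-0.3]],
    [91,[0.85,0.95,0.2],[0,0,-0.3]],
    [91,[0.85,0.95,0.2],[0,0,-0.3]],
    [91,[0.85,0.95,0.2],[0,0,-0.3]],
    [91,[0.85,0.95,0.2],[0,0,-0.3]],
    [91,[0.85,0.95,0.2],[0,0,-0.3]],
    [91,[0.85,0.95,0.2],[0,0,-0.3]],
    [91,[0.85,0.95,0.2],[0,0,-0.3]],
    [91,[0.85,0.95,0.2],[0,0,-0.3]],
    [91,[0.85,0.95,0.2],[0,0,-0.3]],
    [91,[0.85,0.95,0.2],[0,0,-0.3]],
    [91,[0.85,0.95,0.2],[0,0,-0.3]],
    [91,[0.85,0.95,0.2],[0,0,-0.3]],
    [91,[0,0,0],[0,0,0]],
    [91,[0,0,0],[0,0,0]],
    [91,[0,0,0],[0,0,0]]
  ]
}}

```text
time_s: 1.52
ee_pos: [533.9, -191.6, 283.3]
ee_rot: [-180.0, 0.1, 7.6]
force: [-0.6, -0.0, 0.7]
gripper_width: 90.9
gripper_force: 0.0
```

```bash
python3 - <<'E'
from h import *
c=camera_info("wrist"); im=grab_frame("wrist"); cv2.imwrite("pics/w1.png",im)
import pickle; pickle.dump(c,open("w1.pkl","wb"))
o,d=ray("wrist",(280,210),c); print(o,d,c["fx"])
for p in [(606,-161,97),(606,-161,61),(484,-171,95)]: print(p,proj("wrist",p,c))
E
```

```text
[ 608.49785752 -181.6088012   454.07301408] [-0.27506602 -0.04797822 -0.96032157] 299.83015339054623
(606, -161, 97) [258.6 123.3]
(606, -161, 61) [260.2 123.3]
(484, -171, 95) [255.3 223.5]
```

View pics/w1.png

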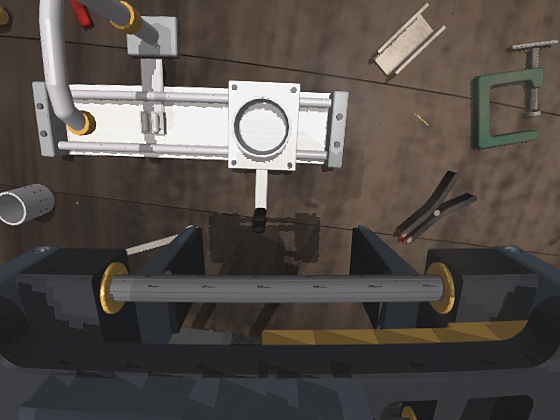

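The wrist view shows the large cup rim around (263,126), the deck corners around (231,82)–(297,170), the handle at (260,220), the spout tip at (82,124) and the medium cup at the left (25,205).

```bash
python3 - <<'E'
from h import *
import pickle
c=pickle.load(open("w1.pkl","rb")); im=cv2.imread("pics/w1.png")
q=np.array([onz("wrist",p,57,c) for p in [(231,82),(299,84),(297,170),(229,165)]]);print("deck",q,q.mean(0))
for a,b in((1,0),(2,3)):
    v=q[b]-q[a]; print(np.degrees(np.arctan2(-v[0],v[1])),np.linalg.norm(v))
g=cv2.cvtColor(im,cv2.COLOR_BGR2GRAY)
m=(g[90:165,228:300]<175).astype(np.uint8)
cs,_=cv2.findContours(m,cv2.RETR_LIST,cv2.CHAIN_APPROX_NONE)
for k in cs:
    if len(k)>60:
        e=cv2.fitEllipse(k); p=(e[0][0]+228,e[0][1]+90); print("ell",p,e[1],onz("wrist",p,97,c),onz("wrist",p,61,c))
m=(g[195:245,245:280]<45).astype(np.uint8); n,l,s,ce=cv2.connectedComponentsWithStats(m)
for i in range(1,n):
    if s[i][4]>60: print("blk",s[i]+[245,195,0,0,0],[onz("wrist",ce[i]+[245,195],z,c) for z in (75,95)])
for y,u in((118,(37,43)),): pass
a=onz("wrist",(43,120),40,c);b=onz("wrist",(339,130),40,c);print(a,b,np.degrees(np.arctan2(-(a-b)[0],(a-b)[1])))
print("spout",onz("wrist",(82,124),176,c))
E
```

```text
deck [[ 650.9 -118.8   57. ]
 [ 659.5 -202.9   57. ]
 [ 552.6 -216.4   57. ]
 [ 547.4 -126.1   57. ]] [ 602.6  -166.05   57.  ]
5.838726140787747 84.53857107853197
3.2957848691945446 90.44959922520388
ell (206.61839294433594, -3092.774169921875) (538.1593627929688, 6505.8525390625) [1562.1  -33.1   97. ] [1658.2  -18.1   61. ]
ell (261.9147644042969, 129.0526123046875) (42.819515228271484, 47.61540603637695) [ 600.1 -165.6   97. ] [ 599.2 -164.    61. ]
ell (260.9650688171387, 126.3347053527832) (53.9799919128418, 55.99524688720703) [ 602.9 -164.2   97. ] [ 602.4 -162.4   61. ]
blk [245 208  35  37 717] [array([ 468.9, -176.2,   75. ]), array([ 476.3, -176.5,   95. ])]
[574.7 138.4  40. ] [ 611.4 -265.9   40. ] 5.186762211146332
spout [586.3  -4.5 176. ]
```

>>> {"method": "move_arm", "body": {
  "motion": [
    [91,[-0.8,0.75,0],[0,0,1]],
    [91,[-0.8,0.75,0],[0,0,1]],
    [91,[-0.8,0.75,0],[0,0,1]],
    [91,[-0.8,0.75,0],[0,0,1]],
    [91,[0,0.75,0],[0,0,1]],
    [91,[0,0.75,0],[0,0,1]],
    [91,[0,0.75,0],[0,0,1]],
    [91,[0,0.75,0],[0,0,1]],
    [91,[0,0.75,0],[0,0,1]],
    [91,[0,0.75,0],[0,0,1]],
    [91,[0,0.75,0],[0,0,1]],
    [91,[0,0.75,0],[0,0,1]],
    [91,[0,0.75,0],[0,0,1]],
    [91,[0,0.75,0],[0,0,1]],
    [91,[0,0.75,0],[0,0,1]],
    [91,[0,0.75,0],[0,0,1]],
    [91,[0,0.75,0],[0,0,1]],
    [91,[0,0.75,0],[0,0,1]],
    [91,[0,0.75,0],[0,0,1]],
    [91,[0,0.75,0],[0,0,1]]
  ]
}}

```text
time_s: 3.23
ee_pos: [454.3, 183.0, 283.8]
ee_rot: [-180.0, 0.0, 87.6]
force: [0.1, -0.5, 0.1]
gripper_width: 91.0
gripper_force: 0.0
```

>>> {"method": "move_arm", "body": {
  "motion": [
    [91,[0,0,0],[0,0,0]],
    [91,[0,0,0],[0,0,0]],
    [91,[0,0,0],[0,0,0]]
  ]
}}

```text
time_s: 3.48
ee_pos: [454.3, 182.2, 283.8]
ee_rot: [-180.0, 0.1, 87.4]
force: [0.1, -0.6, -1.4]
gripper_width: 91.2
gripper_force: 0.0
```

```bash
python3 - <<'E'
from h import *
c=camera_info("wrist"); im=grab_frame("wrist"); cv2.imwrite("pics/w2.png",im)
import pickle; pickle.dump(c,open("w2.pkl","wb"))
o,d=ray("wrist",(280,210),c); print(o,d)
for p in [(455,182,60),(498,321,80)]: print(p,proj("wrist",p,c))
E
```

```text
[456.52531501 258.46108525 454.60748023] [-0.00137672 -0.27998062 -0.9600988 ]
(455, 182, 60) [278.1 182.3]
(498, 321, 80) [309.9  66.3]
```

View pics/w2.png

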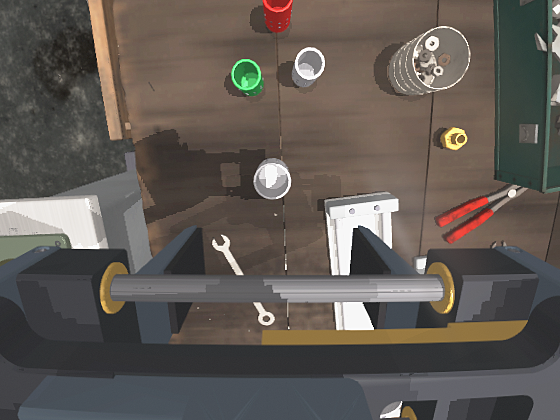

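The medium cup rim is near (272,178), the small cup rim near (309,64), green at (246,75) and red at (278,5).

```bash
python3 - <<'E'
from h import *
import pickle
c=pickle.load(open("w2.pkl","rb")); im=cv2.imread("pics/w2.png")
hsv=cv2.cvtColor(im,cv2.COLOR_BGR2HSV)
for nm,x,y,w,h,z in(("med",240,150,65,60,60),("small",285,38,45,60,80)):
    s=hsv[y:y+h,x:x+w]; m=((s[...,1]<45)&(s[...,2]>100)).astype(np.uint8)
    m=cv2.morphologyEx(m,cv2.MORPH_CLOSE,np.ones((3,3)))
    k=max(cv2.findContours(m,cv2.RETR_EXTERNAL,cv2.CHAIN_APPROX_NONE)[0],key=cv2.contourArea)
    b=cv2.boundingRect(k); print(nm,(b[0]+x,b[1]+y,b[2],b[3]))
    e=cv2.fitEllipse(k); p=(e[0][0]+x,e[0][1]+y); print(p,e[1],onz("wrist",p,z,c))
a=cv2.resize(im[30:210,220:340],None,fx=3.3,fy=3.3,interpolation=cv2.INTER_CUBIC); cv2.imwrite("pics/w2c.png",a)
E
```

```text
med (253, 158, 39, 42)
(272.13684463500977, 178.73287391662598) (36.72477722167969, 40.90993881225586) [447.3 187.2  60. ]
small (292, 47, 33, 41)
(307.73958015441895, 66.34633255004883) (29.354459762573242, 41.68762969970703) [495.5 321.   80. ]
```

View pics/w2c.png

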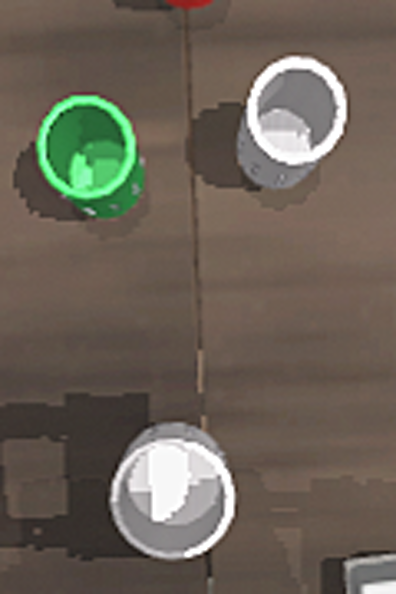

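```bash
python3 - <<'E'
from h import *
import pickle
c=pickle.load(open("w2.pkl","rb"))
for p,z in [((272.2,180.5),60),((309.7,63.3),80),((246,74.2),80),((278,0),80)]: print(onz("wrist",p,z,c))
E
```

```text
[447.3 184.8  60. ]
[497.8 324.2  80. ]
[423.4 315.7  80. ]
[464.1 392.2  80. ]
```

>>> {"method": "move_arm", "body": {
  "grip_force": 15,
  "motion": [
    [91,[-0.14,0.05,-0.9],[0,0,0]],
    [91,[-0.14,0.05,-0.9],[0,0,0]],
    [91,[0,0,-0.9],[0,0,0]],
    [91,[0,0,-0.9],[0,0,0]],
    [91,[0,0,-0.9],[0,0,0]],
    [91,[0,0,-0.9],[0,0,0]],
    [91,[0,0,-0.9],[0,0,0]],
    [91,[0,0,-0.9],[0,0,0]],
    [91,[0,0,-0.9],[0,0,0]],
    [91,[0,0,-0.9],[0,0,0]],
    [91,[0,0,-0.5],[0,0,0]],
    [91,[0,0,-0.25],[0,0,0]],
    [91,[0,0,0],[0,0,0]],
    [91,[0,0,0],[0,0,0]]
  ]
}}

```text
time_s: 4.7
ee_pos: [448.0, 185.7, 40.7]
ee_rot: [180.0, -0.0, 87.5]
force: [-0.1, 0.5, -0.8]
gripper_width: 91.1
gripper_force: 0.0
```

>>> {"method": "move_arm", "body": {
  "motion": [
    [45,[0,0,0],[0,0,0]],
    [45,[0,0,0],[0,0,0]],
    [45,[0,0,0],[0,0,0]],
    [45,[0,0,0],[0,0,0]],
    [45,[0,0,0],[0,0,0]],
    [45,[0,0,0],[0,0,0]],
    [45,[0,0,0],[0,0,0]],
    [45,[0,0,0],[0,0,0]],
    [45,[0,0,0],[0,0,0]],
    [45,[0,0,0],[0,0,0]]
  ]
}}

```text
time_s: 5.53
ee_pos: [447.6, 186.1, 40.3]
ee_rot: [180.0, -0.0, 87.5]
force: [-0.1, -0.2, 3.9]
gripper_width: 49.7
gripper_force: 15.0
```

>>> {"method": "move_arm", "body": {
  "motion": [
    [45,[0,0,0.5],[0,0,0]],
    [45,[0,0,1],[0,0,0]],
    [45,[0,0,1],[0,0,0]],
    [45,[0,0,1],[0,0,0]],
    [45,[0,0,1],[0,0,0]],
    [45,[0,0,1],[0,0,0]],
    [45,[0,0,1],[0,0,0]],
    [45,[0,0,0.5],[0,0,0]],
    [45,[0,-0.5,0],[0,0,0]],
    [45,[0,-1,0],[0,0,0]],
    [45,[0,-1,0],[0,0,0]],
    [45,[0,-1,0],[0,0,0]],
    [45,[0,-1,0],[0,0,0]],
    [45,[0,-1,0],[0,0,0]],
    [45,[0,-1,0],[0,0,0]],
    [45,[0,-1,0],[0,0,0]],
    [45,[0,-1,0],[0,0,0]],
    [45,[0,-1,0],[0,0,0]],
    [45,[0,-1,0],[0,0,0]],
    [45,[0,-0.5,0],[0,0,0]]
  ]
}}

```text
time_s: 7.2
ee_pos: [445.9, -91.8, 213.5]
ee_rot: [-179.8, 0.1, 87.4]
force: [-0.3, 0.4, -1.0]
gripper_width: 50.0
gripper_force: 15.0
```

>>> {"method": "move_arm", "body": {
  "motion": [
    [45,[0.5,-0.3,0],[0,0,0]],
    [45,[0.9,-0.5,0],[0,0,0]],
    [45,[0.9,-0.5,0],[0,0,0]],
    [45,[0.9,-0.5,0],[0,0,0]],
    [45,[0.9,-0.5,0],[0,0,0]],
    [45,[0.9,-0.5,0],[0,0,0]],
    [45,[0.9,-0.5,0],[0,0,0]],
    [45,[0.3,-0.2,0],[0,0,0]],
    [45,[0,0,0],[0,0,0]],
    [45,[0,0,0],[0,0,0]],
    [45,[0,0,0],[0,0,0]]
  ]
}}

```text
time_s: 8.12
ee_pos: [600.8, -175.9, 214.6]
ee_rot: [-179.9, -0.0, 87.5]
force: [-0.1, 0.8, -1.1]
gripper_width: 49.6
gripper_force: 15.0
```

```bash
python3 - <<'E'
from h import *
c=camera_info("wrist"); im=grab_frame("wrist"); s=grab_frame("scene")
print(state()["ee_pos"],state()["gripper_width"],state()["gripper_force"])
a=cv2.resize(s[120:240,220:370],(700,560),interpolation=cv2.INTER_CUBIC)
cv2.imwrite("pics/w3.png",np.hstack([cv2.resize(im,(400,300)),cv2.resize(a,(375,300))]))
E
```

```text
[ 601.25194198 -175.80819385  215.37432232] 50.152441780142546 14.999829660519026
```

View pics/w3.png

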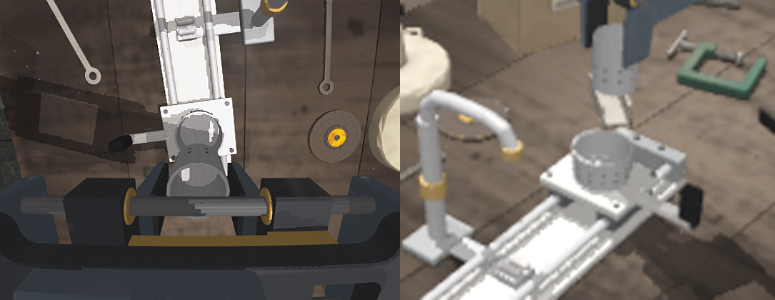

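>>> {"method": "move_arm", "body": {
  "motion": [
    [45,[0.06,0.5,-0.2],[0,0,0]],
    [45,[0,0,-0.7],[0,0,0]],
    [45,[0,0,-0.7],[0,0,0]],
    [45,[0,0,-0.7],[0,0,0]],
    [45,[0,0,-0.4],[0,0,0]],
    [45,[0,0,-0.3],[0,0,0]],
    [45,[0,0,-0.3],[0,0,0]],
    [45,[0,0,-0.3],[0,0,0]],
    [45,[0,0,-0.3],[0,0,0]],
    [45,[0,0,0],[0,0,0]],
    [45,[0,0,0],[0,0,0]]
  ]
}}

```text
time_s: 9.13
ee_pos: [603.9, -163.9, 117.5]
ee_rot: [-180.0, -0.0, 87.5]
force: [-0.2, -0.4, -1.1]
gripper_width: 49.8
gripper_force: 15.0
```

No contact so far; lowering on.

>>> {"method": "move_arm", "body": {
  "motion": [
    [45,[0,0,-0.2],[0,0,0]],
    [45,[0,0,-0.2],[0,0,0]],
    [45,[0,0,-0.1],[0,0,0]],
    [45,[0,0,-0.1],[0,0,0]],
    [45,[0,0,0],[0,0,0]],
    [45,[0,0,0],[0,0,0]]
  ]
}}

```text
time_s: 9.63
ee_pos: [603.9, -163.9, 102.6]
ee_rot: [-180.0, -0.0, 87.5]
force: [0.4, -0.5, -1.0]
gripper_width: 49.8
gripper_force: 15.0
```

>>> {"method": "move_arm", "body": {
  "motion": [
    [45,[0,0,-0.05],[0,0,0]],
    [45,[0,0,0],[0,0,0]],
    [54,[0,0,0],[0,0,0]],
    [60,[0,0,0],[0,0,0]],
    [75,[0,0,0],[0,0,0]],
    [75,[0,0,0],[0,0,0]],
    [75,[0,0,0],[0,0,0]],
    [75,[0,0,0],[0,0,0]]
  ]
}}

```text
time_s: 10.3
ee_pos: [604.0, -163.9, 101.6]
ee_rot: [180.0, 0.0, 87.5]
force: [-0.8, 0.3, -0.8]
gripper_width: 75.3
gripper_force: 0.0
```

>>> {"method": "move_arm", "body": {
  "motion": [
    [75,[0,0,0.2],[0,0,0]],
    [75,[0,0,0.6],[0,0,0]],
    [75,[0,0,1],[0,0,0]],
    [75,[0,0,1],[0,0,0]],
    [75,[0,0,1],[0,0,0]],
    [75,[0,0,1],[0,0,0]],
    [75,[-0.8,0,0.5],[0,0,0]],
    [75,[-1,0,0],[0,0,0]],
    [75,[-1,0,0],[0,0,0]],
    [75,[-1,0,0],[0,0,0]],
    [75,[-1,0,0],[0,0,0]],
    [75,[0,0,0],[0,0,0]]
  ]
}}

```text
time_s: 11.3
ee_pos: [479.7, -163.5, 234.7]
ee_rot: [-179.9, -0.0, 87.5]
force: [-0.4, 0.0, -0.8]
gripper_width: 75.0
gripper_force: 0.0
```

```bash
python3 - <<'E'
from h import *
s=grab_frame("scene");t=grab_frame("top")
a=cv2.resize(s[130:250,220:370],(480,384),interpolation=cv2.INTER_CUBIC)
b=cv2.resize(t[160:220,290:350],(300,384),interpolation=cv2.INTER_CUBIC)
cv2.imwrite("pics/w4.png",np.hstack([a,b]))
print(state()["ee_pos"],state()["ee_rot"],state()["qpos"])
E
```

```text
[ 483.86280954 -163.99243349  234.8904475 ] [1.79883146e+02 2.32719238e-02 8.75046078e+01] [-2.00210658e+01  1.16884579e+01  9.57892958e+01  1.36348020e-02
  7.24038092e+01 -1.75298058e+01]
```

View pics/w4.png

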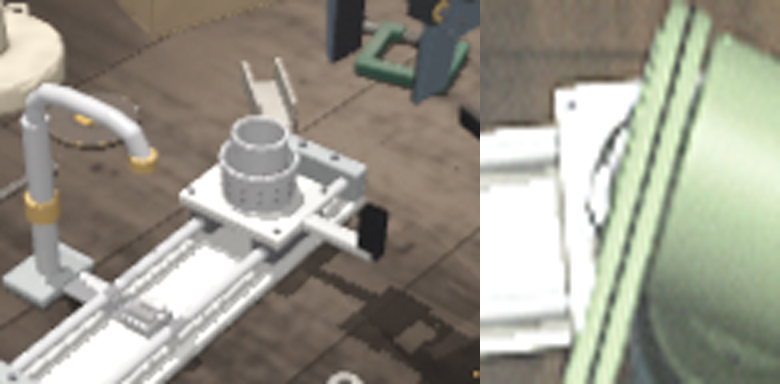

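>>> {"method": "move_arm", "body": {
  "motion": [
    [75,[0,0.5,0],[0,0,0.8]],
    [75,[0,1,0],[0,0,0.8]],
    [75,[0,1,0],[0,0,0.8]],
    [75,[0,1,0],[0,0,0.8]],
    [75,[0,1,0],[0,0,0.8]],
    [75,[0,1,0],[0,0,0.8]],
    [75,[0,1,0],[0,0,0.8]],
    [75,[0,1,0],[0,0,0.8]],
    [75,[0,1,0],[0,0,0.8]],
    [75,[0,1,0],[0,0,0.8]],
    [75,[0,1,0],[0,0,0.8]],
    [75,[0,1,0],[0,0,0.8]],
    [75,[0,1,0],[0,0,0.8]],
    [75,[0.1,1,0],[0,0,0.8]],
    [75,[0.1,1,0],[0,0,0.8]],
    [75,[0.1,1,0],[0,0,0.8]],
    [75,[0.1,1,0],[0,0,0.8]],
    [75,[0.1,0.9,0],[0,0,0.8]],
    [75,[0.1,0.6,0],[0,0,0.7]],
    [75,[0,0,0],[0,0,0]]
  ]
}}

```text
time_s: 13.07
ee_pos: [500.2, 289.9, 233.4]
ee_rot: [179.9, -0.0, 148.2]
force: [-0.3, -1.4, 0.1]
gripper_width: 75.4
gripper_force: 0.0
```

>>> {"method": "move_arm", "body": {
  "motion": [
    [75,[0,0,0],[0,0,0]],
    [75,[0,0,0],[0,0,0]]
  ]
}}

```text
time_s: 13.23
ee_pos: [499.3, 285.9, 233.7]
ee_rot: [-180.0, 0.0, 147.9]
force: [-0.5, -0.2, 0.4]
gripper_width: 75.2
gripper_force: 0.0
```

>>> {"method": "move_arm", "body": {
  "motion": [
    [65,[-0.06,0.5,0],[0,0,0]],
    [65,[0,0.5,0],[0,0,0]],
    [65,[0,0.52,0],[0,0,0]],
    [65,[0,0,-0.5],[0,0,0]],
    [65,[0,0,-0.9],[0,0,0]],
    [65,[0,0,-0.9],[0,0,0]],
    [65,[0,0,-0.9],[0,0,0]],
    [65,[0,0,-0.9],[0,0,0]],
    [65,[0,0,-0.9],[0,0,0]],
    [65,[0,0,-0.9],[0,0,0]],
    [65,[0,0,-0.6],[0,0,0]],
    [65,[0,0,-0.4],[0,0,0]],
    [65,[0,0,0],[0,0,0]],
    [65,[0,0,0],[0,0,0]],
    [65,[0,0,0],[0,0,0]]
  ]
}}

```text
time_s: 14.48
ee_pos: [498.3, 324.9, 62.6]
ee_rot: [179.9, 0.1, 147.9]
force: [-0.7, 0.3, -0.1]
gripper_width: 65.1
gripper_force: 0.0
```

```bash
python3 - <<'E'
from h import *
im=grab_frame("wrist"); s=grab_frame("scene")
cv2.imwrite("pics/w5.png",np.hstack([cv2.resize(im,(480,360)),cv2.resize(s[280:380,140:240],(320,360),interpolation=cv2.INTER_CUBIC)]))
print(state()["ee_pos"],state()["force"])
E
```

```text
[498.31575396 324.74338887  62.83122792] [ 0.64824725 -0.15599535  0.18354574]
```

View pics/w5.png

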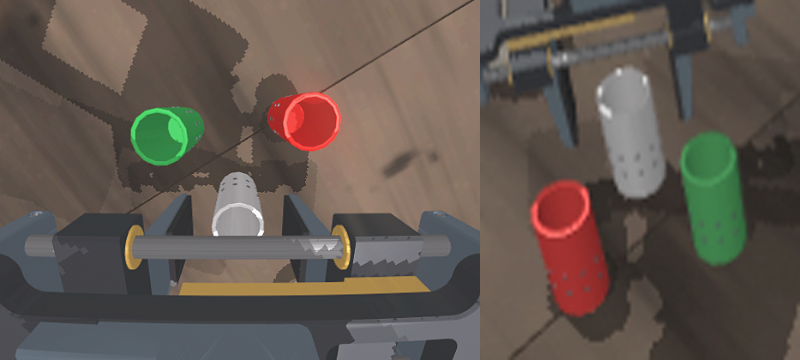

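The steel small cup stands centred between the fingers at (238,215), clear of green and red.

>>> {"method": "move_arm", "body": {
  "motion": [
    [65,[0,0,-0.1],[0,0,0]],
    [65,[0,0,0],[0,0,0]],
    [30,[0,0,0],[0,0,0]],
    [30,[0,0,0],[0,0,0]],
    [30,[0,0,0],[0,0,0]],
    [30,[0,0,0],[0,0,0]],
    [30,[0,0,0],[0,0,0]],
    [30,[0,0,0],[0,0,0]],
    [30,[0,0,0],[0,0,0]],
    [30,[0,0,0],[0,0,0]]
  ]
}}

```text
time_s: 15.42
ee_pos: [497.5, 324.1, 59.0]
ee_rot: [180.0, 0.0, 147.9]
force: [1.0, 0.3, -0.6]
gripper_width: 35.0
gripper_force: 15.0
```

>>> {"method": "move_arm", "body": {
  "motion": [
    [30,[0,0,0.4],[0,0,0]],
    [30,[0,0,0.9],[0,0,0]],
    [30,[0,0,0.9],[0,0,0]],
    [30,[0,0,0.9],[0,0,0]],
    [30,[0,0,0.9],[0,0,0]],
    [30,[0,0,0.9],[0,0,0]],
    [30,[0,0,0.9],[0,0,0]],
    [30,[-0.6,-0.3,0.6],[0,0,0]],
    [30,[-0.7,-0.9,0],[0,0,0]],
    [30,[-0.7,-0.9,0],[0,0,0]],
    [30,[0,-0.9,0],[0,0,0]],
    [30,[0,-0.9,0],[0,0,0]],
    [30,[0,-0.9,0],[0,0,0]],
    [30,[0,-0.9,0],[0,0,0]],
    [30,[0,-0.9,0],[0,0,0]],
    [30,[0,-0.9,0],[0,0,0]],
    [30,[0,-0.9,0],[0,0,0]],
    [30,[0,-0.9,0],[0,0,0]],
    [30,[0,-0.9,0],[0,0,0]],
    [30,[0,-0.9,0],[0,0,0]]
  ]
}}

```text
time_s: 17.08
ee_pos: [447.2, 45.5, 219.7]
ee_rot: [180.0, 0.0, 147.9]
force: [-0.4, -0.3, -0.2]
gripper_width: 35.1
gripper_force: 15.0
```

>>> {"method": "move_arm", "body": {
  "motion": [
    [30,[0,-0.9,0],[0,0,0]],
    [30,[0,-0.9,0],[0,0,0]],
    [30,[0,-0.9,0],[0,0,0]],
    [30,[0,-0.9,0],[0,0,0]],
    [30,[0,-0.9,0],[0,0,0]],
    [30,[0.6,-0.9,0],[0,0,0]],
    [30,[0.9,-0.9,0],[0,0,0]],
    [30,[0.9,-0.9,0],[0,0,0]],
    [30,[0.9,-0.5,0],[0,0,0]],
    [30,[0.9,-0.2,0],[0,0,0]],
    [30,[0.9,0,0],[0,0,0]],
    [30,[0.7,0,0],[0,0,0]],
    [30,[0.4,0,0],[0,0,0]],
    [30,[0,0,0],[0,0,0]],
    [30,[0,0,0],[0,0,0]],
    [30,[0,0,0],[0,0,0]]
  ]
}}

```text
time_s: 18.42
ee_pos: [601.3, -150.7, 219.2]
ee_rot: [-180.0, -0.1, 147.9]
force: [0.4, 0.5, -0.9]
gripper_width: 35.1
gripper_force: 15.0
```

```bash
python3 - <<'E'
from h import *
import pickle
c=camera_info("wrist"); im=grab_frame("wrist"); print(state()["ee_pos"])
pickle.dump(c,open("w6.pkl","wb")); cv2.imwrite("pics/w6.png",im)
u,v=map(int,proj("wrist",(603.5,-164,121),c)); print(u,v)
x0,y0=max(u-70,0),max(v-60,0); print(x0,y0)
cv2.imwrite("pics/w6c.png",cv2.resize(im[y0:y0+130,x0:x0+140],None,fx=4.5,fy=4.5,interpolation=cv2.INTER_CUBIC))
E
```

```text
[ 601.34400906 -150.76570355  219.29803215]
267 218
197 158
```

View pics/w6c.png

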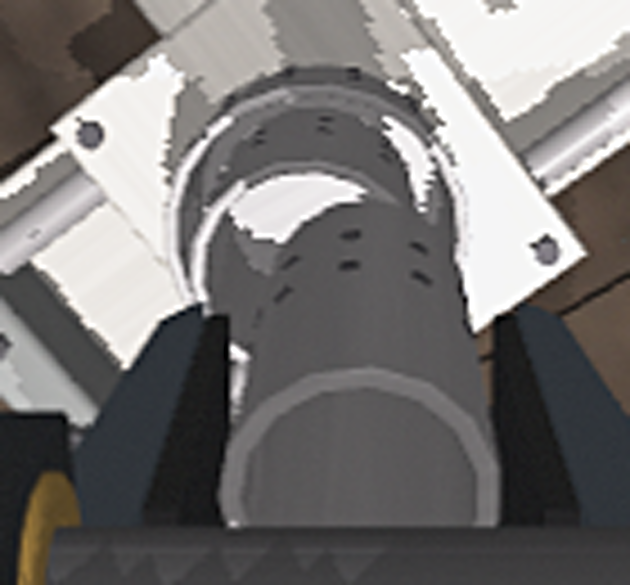

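The picture shows the medium rim's left edge at crop x≈192 and top at y≈163; the large rim runs from 170 to 465. The medium cup looks a few mm left of the large cup's centre.

```bash
python3 - <<'E'
from h import *
import pickle
c=pickle.load(open("w6.pkl","rb"))
f=lambda x,y:(x/4.5+196.6,y/4.5+157.6)
def fit(pts,z,r):
    from scipy.optimize import least_squares
    q=np.array([onz("wrist",f(*p),z,c)[:2] for p in pts])
    s=least_squares(lambda a:np.linalg.norm(q-a,axis=1)-r,[603,-164]); return s.x.round(1),s.fun.round(1)
print("med",fit([(192,265),(203,222),(237,183),(300,162),(200,300)],121,25))
print("large",fit([(170,240),(181,180),(225,115),(300,85),(380,92),(440,135),(463,200)],97,35))
g=cv2.cvtColor(cv2.imread("pics/w6.png"),cv2.COLOR_BGR2GRAY)
print(g[216,228:262])
E
```

```text
med (array([ 603.5, -165.1]), array([ 0.3,  0.4,  0.1, -0.5, -0.7]))
large (array([ 602.9, -163.3]), array([-0.6, -0.9,  0.1,  0. ,  0.6,  0.4, -2. ]))
[232 230 232 235 206 207 197 237 228 127  71 158 230 237 154  76  89  92
  90  87  84  86  85  84 114 120 115 114 113 110  94  86  65  49]
```

>>> {"method": "move_arm", "body": {
  "motion": [
    [30,[0.08,-0.3,0],[0,0,0]],
    [30,[0,-0.27,0],[0,0,0]],
    [30,[0,0,-0.4],[0,0,0]],
    [30,[0,0,-0.7],[0,0,0]],
    [30,[0,0,-0.4],[0,0,0]],
    [30,[0,0,-0.3],[0,0,0]],
    [30,[0,0,-0.3],[0,0,0]],
    [30,[0,0,-0.3],[0,0,0]],
    [30,[0,0,-0.2],[0,0,0]],
    [30,[0,0,0],[0,0,0]],
    [30,[0,0,0],[0,0,0]],
    [30,[0,0,0],[0,0,0]]
  ]
}}

```text
time_s: 19.47
ee_pos: [604.9, -165.2, 154.5]
ee_rot: [180.0, 0.1, 147.9]
force: [0.1, -0.4, -0.8]
gripper_width: 34.6
gripper_force: 15.0
```

>>> {"method": "move_arm", "body": {
  "motion": [
    [30,[-0.04,0,-0.3],[0,0,0]],
    [30,[0,0,-0.3],[0,0,0]],
    [30,[0,0,-0.2],[0,0,0]],
    [30,[0,0,-0.2],[0,0,0]],
    [30,[0,0,-0.1],[0,0,0]],
    [30,[0,0,-0.05],[0,0,0]],
    [30,[0,0,0],[0,0,0]],
    [30,[0,0,0],[0,0,0]]
  ]
}}

```text
time_s: 20.13
ee_pos: [603.6, -165.2, 125.3]
ee_rot: [180.0, 0.0, 147.9]
force: [0.5, 1.1, -0.2]
gripper_width: 34.8
gripper_force: 15.0
```

>>> {"method": "move_arm", "body": {
  "motion": [
    [30,[0,0,-0.04],[0,0,0]],
    [30,[0,0,0],[0,0,0]],
    [40,[0,0,0],[0,0,0]],
    [50,[0,0,0],[0,0,0]],
    [60,[0,0,0],[0,0,0]],
    [60,[0,0,0],[0,0,0]],
    [60,[0,0,0],[0,0,0]],
    [60,[0,0,0],[0,0,0]]
  ]
}}

```text
time_s: 20.8
ee_pos: [603.5, -165.2, 124.3]
ee_rot: [180.0, 0.0, 147.9]
force: [0.2, 0.5, 0.6]
gripper_width: 59.8
gripper_force: 0.0
```

>>> {"method": "move_arm", "body": {
  "motion": [
    [60,[0,0,0.2],[0,0,0]],
    [60,[0,0,0.6],[0,0,0]],
    [60,[0,0,1],[0,0,0]],
    [60,[0,0,1],[0,0,0]],
    [60,[0,0,0.8],[0,0,0]],
    [60,[-0.6,0,0],[0,0,0.8]],
    [60,[-0.9,0,0],[0,0,0.9]],
    [60,[-0.9,0,0],[0,0,0.9]],
    [60,[-0.9,0,0],[0,0,0.9]],
    [60,[-0.9,0,0],[0,0,0.9]],
    [60,[-0.6,0,0],[0,0,0.9]],
    [60,[0,0,0],[0,0,0.9]],
    [60,[0,0,0],[0,0,0.9]],
    [60,[0,0,0],[0,0,0.9]],
    [60,[0,0,0],[0,0,0.9]],
    [60,[0,0,0],[0,0,0.4]],
    [60,[0,0,0],[0,0,0]],
    [60,[0,0,0],[0,0,0]]
  ]
}}

```text
time_s: 22.3
ee_pos: [483.6, -165.2, 214.6]
ee_rot: [-180.0, 0.0, -174.9]
force: [-0.0, -0.2, -0.5]
gripper_width: 59.8
gripper_force: 0.0
```

```bash
python3 - <<'E'
from h import *
s=grab_frame("scene"); st=state(); print(st["ee_pos"],st["ee_rot"],st["qpos"])
w=grab_frame("wrist")
g=s[150:250,260:360]
# checks without viewing: rim rows of cups in the scene picture
for p in [(603.5,-165,145),(603.5,-165,121),(603,-163.5,97),(483.5,-175,95)]: print(p,proj("scene",p))
cv2.imwrite("pics/s7.png",cv2.resize(g,(500,500),interpolation=cv2.INTER_CUBIC))
E
```

```text
[ 483.53075281 -165.16648774  214.49917745] [-1.79996877e+02  2.01154553e-02 -1.74904970e+02] [-2.01527812e+01  1.25087854e+01  9.77289232e+01  6.13487634e-03
  6.97427657e+01 -1.15249934e+02]
(603.5, -165, 145) [301.3 163.9]
(603.5, -165, 121) [301.  171.1]
(603, -163.5, 97) [300.6 178.4]
(483.5, -175, 95) [336.8 194.9]
```

View pics/s7.png

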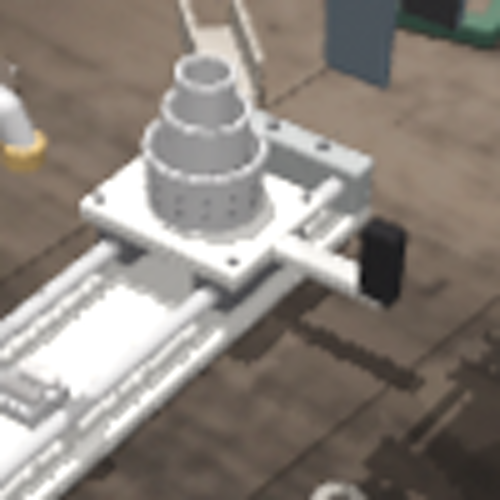

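Both cups are nested, and the handle top at (336.6,195.6) matches the prediction. That was my eleventh view, one over the limit, so I'll go by numbers from here.

>>> {"method": "move_arm", "body": {
  "motion": [
    [60,[0,-0.4,-0.5],[0,0,0.1]],
    [60,[0,0,-0.9],[0,0,0]],
    [60,[0,0,-0.9],[0,0,0]],
    [60,[0,0,-0.9],[0,0,0]],
    [60,[0,0,-0.9],[0,0,0]],
    [60,[0,0,-0.9],[0,0,0]],
    [60,[0,0,-0.6],[0,0,0]],
    [60,[0,0,-0.4],[0,0,0]],
    [60,[0,0,-0.1],[0,0,0]],
    [60,[0,0,0],[0,0,0]],
    [60,[0,0,0],[0,0,0]]
  ]
}}

```text
time_s: 23.32
ee_pos: [484.2, -175.5, 62.5]
ee_rot: [-180.0, 0.1, -174.5]
force: [0.3, 0.2, 0.4]
gripper_width: 60.3
gripper_force: 0.0
```

>>> {"method": "move_arm", "body": {
  "grip_force": 20,
  "motion": [
    [35,[0,0,0],[0,0,0]],
    [28,[0,0,0],[0,0,0]],
    [22,[0,0,0],[0,0,0]],
    [18,[0,0,0],[0,0,0]],
    [10,[0,0,0],[0,0,0]],
    [10,[0,0,0],[0,0,0]],
    [10,[0,0,0],[0,0,0]],
    [10,[0,0,0],[0,0,0]],
    [10,[0,0,0],[0,0,0]]
  ]
}}

```text
time_s: 24.07
ee_pos: [483.5, -175.1, 61.7]
ee_rot: [180.0, -0.0, -174.5]
force: [-0.2, -0.1, 0.3]
gripper_width: 16.0
gripper_force: 20.0
```

>>> {"method": "move_arm", "body": {
  "grip_force": 30,
  "motion": [
    [10,[0,0,0],[0,0,0]],
    [10,[-0.009,0.1,0],[0,0,0]],
    [10,[-0.018,0.2,0],[0,0,0]],
    [10,[-0.028,0.3,0],[0,0,0]],
    [10,[-0.028,0.3,0],[0,0,0]],
    [10,[-0.028,0.3,0],[0,0,0]],
    [10,[-0.028,0.3,0],[0,0,0]],
    [10,[-0.028,0.3,0],[0,0,0]],
    [10,[-0.018,0.2,0],[0,0,0]],
    [10,[-0.009,0.1,0],[0,0,0]],
    [10,[0,0,0],[0,0,0]],
    [10,[0,0,0],[0,0,0]]
  ]
}}

```text
time_s: 25.07
ee_pos: [478.8, -122.1, 61.8]
ee_rot: [180.0, 0.0, -174.5]
force: [1.2, 0.9, 1.3]
gripper_width: 16.0
gripper_force: 30.0
```

>>> {"method": "move_arm", "body": {
  "motion": [
    [10,[-0.009,0.1,0],[0,0,0]],
    [10,[-0.018,0.2,0],[0,0,0]],
    [10,[-0.028,0.3,0],[0,0,0]],
    [10,[-0.028,0.3,0],[0,0,0]],
    [10,[-0.028,0.3,0],[0,0,0]],
    [10,[-0.028,0.3,0],[0,0,0]],
    [10,[-0.028,0.3,0],[0,0,0]],
    [10,[-0.018,0.2,0],[0,0,0]],
    [10,[-0.009,0.1,0],[0,0,0]],
    [10,[-0.009,0.1,0],[0,0,0]],
    [10,[0,0,0],[0,0,0]],
    [10,[0,0,0],[0,0,0]]
  ]
}}

```text
time_s: 26.07
ee_pos: [473.9, -67.3, 61.8]
ee_rot: [180.0, 0.0, -174.5]
force: [3.0, 1.3, -1.7]
gripper_width: 15.7
gripper_force: 30.0
```

>>> {"method": "move_arm", "body": {
  "motion": [
    [10,[-0.005,0.1,0],[0,0,0]],
    [10,[-0.005,0.1,0],[0,0,0]],
    [10,[-0.005,0.1,0],[0,0,0]],
    [10,[-0.005,0.1,0],[0,0,0]],
    [10,[-0.005,0.1,0],[0,0,0]],
    [10,[-0.005,0.1,0],[0,0,0]],
    [10,[-0.005,0.1,0],[0,0,0]],
    [10,[-0.005,0.1,0],[0,0,0]],
    [10,[0,0,0],[0,0,0]],
    [10,[0,0,0],[0,0,0]]
  ]
}}

```text
time_s: 26.9
ee_pos: [472.1, -47.1, 61.7]
ee_rot: [179.9, -0.0, -174.5]
force: [-0.4, 1.8, 2.2]
gripper_width: 15.7
gripper_force: 30.0
```

>>> {"method": "move_arm", "body": {
  "motion": [
    [10,[-0.007,0.1,0],[0,0,0]],
    [10,[-0.007,0.1,0],[0,0,0]],
    [10,[-0.007,0.1,0],[0,0,0]],
    [10,[0,0,0],[0,0,0]]
  ]
}}

```text
time_s: 27.23
ee_pos: [471.4, -39.7, 61.7]
ee_rot: [180.0, -0.1, -174.5]
force: [-1.0, 0.2, 4.2]
gripper_width: 15.3
gripper_force: 30.0
```

>>> {"method": "move_arm", "body": {
  "motion": [
    [10,[-0.007,0.1,0],[0,0,0]],
    [10,[-0.007,0.1,0],[0,0,0]],
    [10,[0,0,0],[0,0,0]]
  ]
}}

```text
time_s: 27.48
ee_pos: [471.0, -34.7, 61.7]
ee_rot: [180.0, -0.1, -174.5]
force: [-2.9, 0.2, 5.1]
gripper_width: 15.9
gripper_force: 30.0
```

>>> {"method": "move_arm", "body": {
  "motion": [
    [10,[-0.02,0.1,0],[0,0,0]],
    [10,[-0.01,0.1,0],[0,0,0]],
    [10,[0,0,0],[0,0,0]]
  ]
}}

```text
time_s: 27.73
ee_pos: [470.6, -30.6, 61.7]
ee_rot: [-179.9, -0.0, -174.4]
force: [-2.1, -5.0, 5.4]
gripper_width: 16.1
gripper_force: 30.0
```

>>> {"method": "move_arm", "body": {
  "motion": [
    [10,[-0.01,0.1,0],[0,0,0]],
    [10,[0,0,0],[0,0,0]]
  ]
}}

```text
time_s: 27.9
ee_pos: [470.5, -28.4, 61.7]
ee_rot: [-179.9, -0.0, -174.4]
force: [-1.2, -2.7, 4.7]
gripper_width: 15.6
gripper_force: 30.0
```

>>> {"method": "move_arm", "body": {
  "motion": [
    [10,[-0.01,0.1,0],[0,0,0]],
    [10,[0,0,0],[0,0,0]]
  ]
}}

```text
time_s: 28.07
ee_pos: [470.1, -25.0, 61.7]
ee_rot: [180.0, -0.0, -174.5]
force: [-1.7, 1.5, 4.8]
gripper_width: 15.6
gripper_force: 30.0
```

>>> {"method": "move_arm", "body": {
  "motion": [
    [10,[-0.01,0.1,0],[0,0,0]],
    [10,[0,0,0],[0,0,0]]
  ]
}}

```text
time_s: 28.23
ee_pos: [469.8, -21.4, 61.8]
ee_rot: [179.9, -0.0, -174.5]
force: [-3.2, 3.8, 5.9]
gripper_width: 15.8
gripper_force: 30.0
```

The crest is passed (force now pulls forward), so small steps from here.

>>> {"method": "move_arm", "body": {
  "motion": [
    [10,[-0.01,0.04,0],[0,0,0]],
    [10,[0,0,0],[0,0,0]],
    [10,[0,0,0],[0,0,0]]
  ]
}}

```text
time_s: 28.48
ee_pos: [469.7, -20.6, 61.7]
ee_rot: [179.9, -0.0, -174.5]
force: [-2.0, 3.6, 4.8]
gripper_width: 15.7
gripper_force: 30.0
```

>>> {"method": "move_arm", "body": {
  "motion": [
    [10,[-0.006,0.04,0],[0,0,0]],
    [10,[0,0,0],[0,0,0]],
    [10,[0,0,0],[0,0,0]]
  ]
}}

```text
time_s: 28.73
ee_pos: [469.6, -19.8, 61.7]
ee_rot: [179.9, -0.0, -174.5]
force: [-2.2, 2.7, 6.1]
gripper_width: 16.0
gripper_force: 30.0
```

>>> {"method": "move_arm", "body": {
  "motion": [
    [10,[-0.004,0.04,0],[0,0,0]],
    [10,[0,0,0],[0,0,0]],
    [10,[0,0,0],[0,0,0]]
  ]
}}

```text
time_s: 28.98
ee_pos: [469.6, -18.7, 61.7]
ee_rot: [179.9, -0.0, -174.5]
force: [-0.8, 2.7, 5.3]
gripper_width: 16.0
gripper_force: 30.0
```

>>> {"method": "move_arm", "body": {
  "motion": [
    [10,[-0.004,0.04,0],[0,0,0]],
    [10,[0,0,0],[0,0,0]],
    [10,[0,0,0],[0,0,0]]
  ]
}}

```text
time_s: 29.23
ee_pos: [469.5, -18.1, 61.7]
ee_rot: [179.9, -0.0, -174.5]
force: [-1.8, 2.8, 5.2]
gripper_width: 15.9
gripper_force: 30.0
```

>>> {"method": "move_arm", "body": {
  "motion": [
    [10,[-0.004,0.04,0],[0,0,0]],
    [10,[0,0,0],[0,0,0]],
    [10,[0,0,0],[0,0,0]]
  ]
}}

```text
time_s: 29.48
ee_pos: [469.5, -17.5, 61.7]
ee_rot: [180.0, -0.0, -174.5]
force: [-1.4, 0.9, 5.4]
gripper_width: 15.6
gripper_force: 30.0
```

>>> {"method": "move_arm", "body": {
  "motion": [
    [10,[-0.004,0.04,0],[0,0,0]],
    [10,[0,0,0],[0,0,0]],
    [10,[0,0,0],[0,0,0]]
  ]
}}

```text
time_s: 29.73
ee_pos: [469.4, -17.0, 61.7]
ee_rot: [-180.0, 0.0, -174.5]
force: [-0.8, -2.4, 4.8]
gripper_width: 16.0
gripper_force: 30.0
```

>>> {"method": "move_arm", "body": {
  "motion": [
    [10,[0,0,0],[0,0,0]],
    [10,[0,0,0],[0,0,0]],
    [10,[0,0,0],[0,0,0]],
    [10,[0,0,0],[0,0,0]],
    [10,[0,0,0],[0,0,0]]
  ]
}}

```text
time_s: 30.15
ee_pos: [469.4, -16.9, 61.8]
ee_rot: [-180.0, 0.0, -174.5]
force: [-1.1, -4.2, 4.5]
gripper_width: 15.9
gripper_force: 30.0
```

>>> {"method": "move_arm", "body": {
  "motion": [
    [10,[0,-0.02,0],[0,0,0]],
    [10,[0,0,0],[0,0,0]],
    [10,[0,0,0],[0,0,0]],
    [10,[0,0,0],[0,0,0]],
    [10,[0,0,0],[0,0,0]]
  ]
}}

```text
time_s: 30.57
ee_pos: [469.4, -17.0, 61.7]
ee_rot: [180.0, 0.0, -174.5]
force: [-1.8, -1.4, 5.0]
gripper_width: 15.9
gripper_force: 30.0
```

```bash
python3 - <<'E'
from h import *
for _ in range(4): grab_frame("scene"); s=state(); print(s["ee_pos"].round(2),s["force"].round(1),s["gripper_force"])
print(job_done())
E
```

```text
[469.42 -16.97  61.73] [-1.  -0.8  4.4] 30.000829696655273
[469.42 -16.98  61.74] [-1.  -1.6  4.9] 30.00095933675766
[469.42 -16.98  61.72] [-0.2 -0.9  5. ] 30.000896751880646
[469.44 -16.99  61.74] [-2.2 -1.4  4.4] 30.00088334083557
the job is handed in; nothing more can be done
None
```

I handed the job in at about 31 s with both cups nested and the carriage at rest in the notch by its force readings, handle gripped at 30 N; the nesting was last seen before the slide, no verdict came back, and I viewed 11 pictures, one over the limit of 10.

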